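# Put the red marker away nib down by way of a sloping rest

### The arm

A 6-joint arm with a two-finger parallel gripper is mounted at the origin on a cart in front of the work surface, level with it; the furniture and walls round the work are solid. World frame = base frame: x ahead of the robot, y to its left, z up, the work surface at z = 0. Lengths are in m, angles in rad, forces in N, time in s.
With the tool pointing down it reaches from about 0.25 to 0.725 m from the base axis. Payload 4 kg.
Tool frame: the origin (TCP) lies midway between the tips of the shut fingers; the grasp point (between the pads) lies 19 mm behind it; z points along the fingers, y is the line along which they close (so a half turn about z gives the same grasp; the last joint's range is limited). The gripper opens to 85 mm and grips with 20 to 120 N. Pads are 22 mm wide; open, the fingers measure 114 mm over their backs; the gripper's body (76 mm by 85 mm) begins 54 mm behind the grasp point. The pads swing forward as they close: fully open they stand 13 mm farther back than shut.
Start: joints at [1.181, 0.241, 0.005, 1.335, 0, 1.571], TCP at [0.19, 0.462, 0.231] pointing down, gripper open.
Joint ranges: [-2.72, 2.72], [-1.05, 1.87], [-1.09, 1.28], [-1.99, 2.15], [-1.42, 1.44], [-3.14, 3.14]. Speed limits (rad/s): [2.79, 2.79, 3.14, 3.14, 3.14, 3.14].

### API

Orientations are given as a unit quaternion [x, y, z, w].
In Python, from workcell import monitor, vision, job gives the robot as it stands.
- The arm moves only by the tool move_arm, never from a script. Its argument "moves" is a list that holds one entry, the list of rows, each a list of 5 numbers: the shift along the world's x, y, z in m, then the turn about the world's z in degrees, then the opening in per cent of the stroke, from 0 (shut) to 100 (fully open). In form: [[[x, y, z, turn, gripper], ...]]. A call has 1 to 5 rows; each row is the pose to reach, as a shift and turn from the pose commanded when the call began; what a row does not reach only later rows make up. A row lasts 1/8 s, in which the tool goes at most 62.5 mm and 10.7 degrees, less where a joint would pass 70% of its speed; a pose out of reach is approached as far as the arm can. A call with a gripper value outside its range is refused whole. The fingers move at their own pace and stop on an object; the grip force is fixed at half the most. Time passes only in rows, so rows that repeat a pose let the fingers close. It gives the time, the measured TCP pose, the force, the opening and the grip force at its end, in the units of the state.
- monitor.get_obs(): the state, without advancing time (a new reading comes with each control period).
- vision.camera(name): name is "scene" or "side" or "wrist"; returns a dict with "color" (384x512x3 uint8, red, green, blue), "camera_matrix" (3x3 intrinsics, pixels), "eye" and "attitude" of the camera in the world; the wrist camera has in their place "hand_eye" (4x4, takes a point from camera to tool coordinates, whose origin is the TCP and whose axes are the flange's). Camera axes: x right, y up, looking along -z (the intrinsics and any distortion apply to the point x, -y, -z); pixel columns grow to the right and rows downward; lengths in m; the calibration is good to about 2 mm. A picture is of the moment at which its call begins: read the wrist's pose just before it. There is no depth.
- job.job_done(): hands the job in; it is judged then, once.
The state is a dict: "clock": time; "joint_pos": joint angles; "joint_vel": joint speeds; "tau": joint torques, N m; "eef_pos": TCP position; "tool_rot": TCP orientation; "ft_force": force on the tool from outside, world axes, zero at the start; "ft_torque": the same for the moment, N m; "grip_width": finger opening in m; "grasp_force": force on a finger pad.
Only numpy, scipy, OpenCV 4.12 (cv2) and the standard library are available. Lean on these libraries where they do the work, as an engineer would, in place of code of your own. Each camera call takes 0.05 s, during which the arm holds its last target. There are 200 camera calls.

### The job

Put the red marker away in the glass beaker with its capped nib end (red right to the end) down and its white tail end up. Lift it out of the tray by the middle of its barrel, lay it in the sloping rest with the nib end against the foot stop and let go; then take it again by its upper, tail end, lift it clear, hang it upright higher than the beaker and lower it gently in without dropping it. Leave the beaker standing where it is and do not disturb the blue marker, the timer or the two vials.

Things in the scene. Friction and masses are not known exactly. Their poses are not given: they have to be found in the camera images.
- marker_red: red felt marker, 17 mm wide, 16 mm high, 140 mm long, about 20 g; origin on its underside as it lies in the tray; its y axis runs along the barrel from the capped nib end (domed, y = -71.5 mm) to the tail (flat, y = +68 mm), z is up as it lies; the barrel's axis passes 8 mm above the origin (z = +8, x = +1 mm)
- marker_red_nib (a point): tip of the domed end of the red marker's capped nib end, the end that is red right to its tip (the red cap lies between it and the white band)
- marker_red_tail (a point): centre of the end face of the red marker's tail, the end with a plain white plug about 15 mm long
- marker_blue: blue marker of the same shape, lying in the other slot of the tray; leave it alone
- marker_tray: fixed grey tray, 136 x 176 mm, 31 mm high, origin at the centre of its underside. Two slots along its y, at x = -37 and +37 mm, hold the markers (either may be in either), axes 28 mm above the worktop, red tail toward +y. Slots enclose the ends of a marker; the middle 72 mm of the barrel is bare on both sides, above a 4 mm base plate
- sloping_rest: fixed rest that holds a marker at 45 degrees; base plate 104 x 76 x 6 mm, origin on its underside, 10 mm from its centre toward the upper end. A black spine, 12 mm wide, rises toward its own -x and carries the marker's lower 90 mm; cheeks 22 mm apart guide it only 3 to 37 mm from the foot stop; they and the stop stand 9 mm above the spine, the foot 42 mm above the worktop. Above that the marker is free on both sides
- rest_foot (a point): point where the tip of the marker's lower (nib) end comes when the marker lies in the rest against the foot stop; 8 mm out from the spine's face
- rest_top (a point): point where the centre of the marker's upper (tail) end face comes when it lies in the rest; rest_foot to rest_top is the line of the barrel, 139.5 mm at 45 degrees
- beaker: clear glass beaker, loose, 57 mm wide at the rim, 79 mm high, about 150 g; origin at the centre of its underside, z up; inside it is about 40 mm wide, its floor 3 mm thick. Mind the tall blue press to its right (solid from about x = 0.47 m on, y below -0.27 m); the way from the robot's start round to the work passes in front of the press
- timer: white kitchen-style timer with blue buttons, 58 x 64 x 20 mm; leave it alone
- vial_white: glass vial with a white cap, 27 mm wide, 76 mm high; leave it alone
- vial_black: glass vial with a black cap, 27 mm wide, 62 mm high; leave it alone

How it is judged:
By the outcome, as a careful person would: the job done as asked, in the order asked, and still so for the second after the job is handed in, with the robot touching nothing.
It also fails if it takes over 64 s, if anything falls off the work surface, if the arm or the gripper's body presses on something with over 40 N, if the wrist force passes 120 N, or if a joint passes its speed limit or range.

## Working session

There is one attempt and no reset: what is moved stays moved. The work goes in short steps, Python scripts to look and compute and a tool call to move; the robot and the scene stay as the last step left them, time stands still between calls to the robot, and variables do not carry over. Pictures are saved under pics/ and viewed, at most 10 in all, crops included, and the job is handed in when it is done.

Besides the shell and the picture viewer there is one more tool, called after "Call:" by a JSON object that holds its "method" and its "body". move_arm: Moves the arm, as the interface text tells. Its arguments: {"type":"object","properties":{"moves":{"type":"array","items":{"type":"array","items":{"type":"array","items":{"type":"number"}}}}},"required":["moves"]}

```bash
mkdir -p pics; cat > h.py <<'E'
import numpy as np,cv2
from scipy.spatial.transform import Rotation as R
from workcell import monitor,vision,job
def snap(n,f):
    c=vision.camera(n); cv2.imwrite(f'pics/{f}.png',c['color'][:,:,::-1]); return c
E
python3 - <<'E'
from h import *
import pickle
for n in('scene','side','wrist'):
    c=snap(n,n+'0'); print(n,{k:np.round(v,4).tolist() if not isinstance(v,str) else v for k,v in c.items() if k!='color'})
print(monitor.get_obs())
a=[cv2.imread(f'pics/{n}0.png') for n in('scene','side')]
E
ls
```

```text
scene {'camera_matrix': [[433.4638, 0.0, 254.6546], [0.0, 433.4638, 192.2163], [0.0, 0.0, 1.0]], 'eye': [-0.1539, -0.3845, 0.5777], 'attitude': [0.4414, -0.2463, -0.416, 0.7559]}
side {'camera_matrix': [[494.7446, 0.0, 250.8403], [0.0, 494.7446, 196.7734], [0.0, 0.0, 1.0]], 'eye': [0.5125, 0.9888, 0.9032], 'attitude': [-0.0105, 0.4157, 0.9093, -0.0149]}
wrist {'camera_matrix': [[317.9976, 0.0, 255.014], [0.0, 317.9976, 193.1047], [0.0, 0.0, 1.0]], 'hand_eye': [[0.0011, 0.951, 0.3093, 0.0792], [1.0, -0.0009, -0.0009, -0.0007], [-0.0006, 0.3093, -0.951, -0.1419], [0.0, 0.0, 0.0, 1.0]]}
{'clock': 0.15, 'joint_pos': array([ 1.18097425e+00,  2.41246898e-01,  4.04228309e-03,  1.33521797e+00,
       -4.44721020e-05,  1.57083101e+00]), 'joint_vel': array([-0.00021211, -0.00251082,  0.0035642 ,  0.0009001 , -0.00145175,
        0.00084678]), 'tau': array([ 1.33842776e-03, -3.72634363e+01,  2.52638805e+01,  1.23677286e-02,
        9.16588397e-05,  1.75678480e-05]), 'eef_pos': array([0.18984109, 0.46203701, 0.23061727]), 'tool_rot': array([ 1.93696193e-01,  9.81061223e-01, -8.02042438e-04, -1.35657527e-04]), 'ft_force': array([ 0.22978655,  0.56597755, -0.82450826]), 'ft_torque': array([-0.04476172, -0.00052833, -0.05656871]), 'grasp_force': 0.0, 'grip_width': 0.08532044356281242}
h.py
pics
```

View pics/scene0.png

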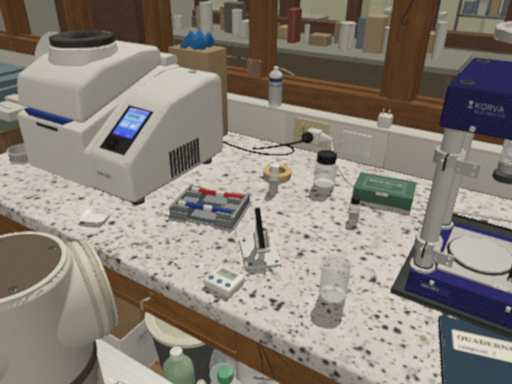

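View pics/side0.png

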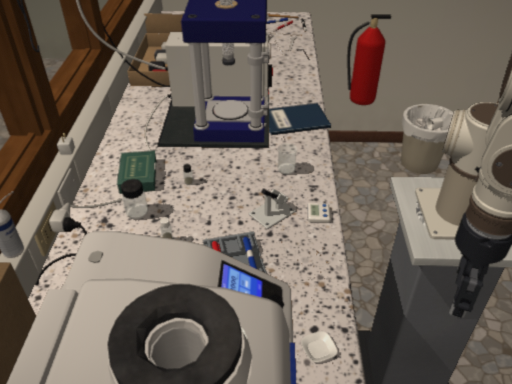

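```bash
python3 - <<'E'
import cv2
a=cv2.imread('pics/scene0.png')
cv2.imwrite('pics/c1.png',cv2.resize(a[170:320,160:360],None,fx=4,fy=4,interpolation=cv2.INTER_CUBIC))
b=cv2.imread('pics/side0.png')
cv2.imwrite('pics/c2.png',cv2.resize(b[140:280,185:345],None,fx=4,fy=4,interpolation=cv2.INTER_CUBIC))
E
```

```text
(no output)
```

View pics/c1.png

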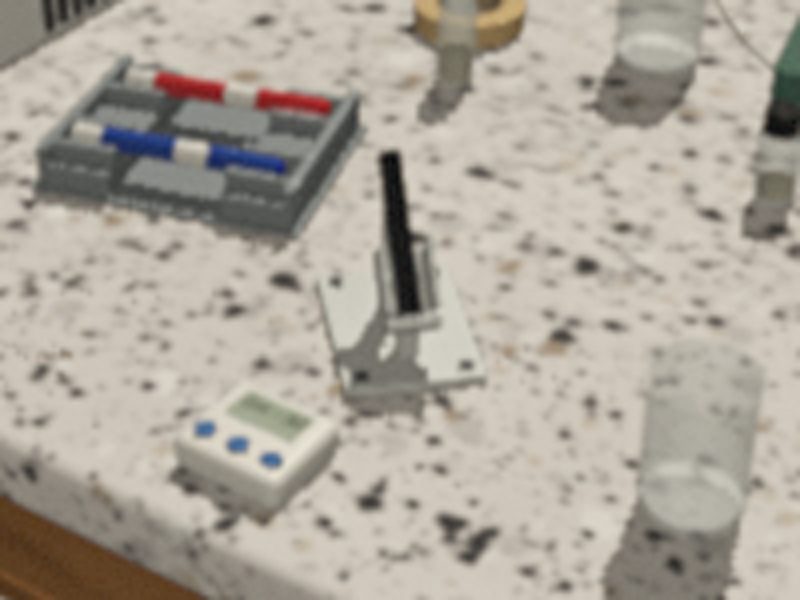

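View pics/c2.png

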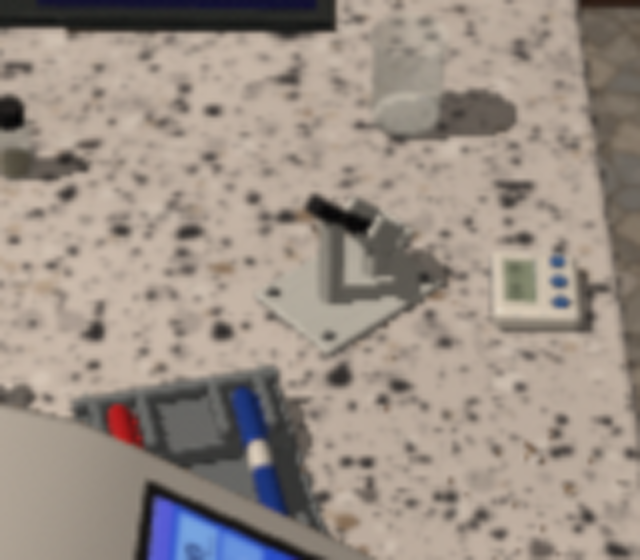

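```bash
cat >> h.py <<'E'
K={'scene':(433.4638,254.6546,192.2163,[-0.1539,-0.3845,0.5777],[0.4414,-0.2463,-0.416,0.7559]),
'side':(494.7446,250.8403,196.7734,[0.5125,0.9888,0.9032],[-0.0105,0.4157,0.9093,-0.0149])}
def ray(n,u,v):
    f,cx,cy,e,q=K[n]; d=R.from_quat(q).apply([(u-cx)/f,-(v-cy)/f,-1]); return np.array(e),d
def atz(n,u,v,z):
    e,d=ray(n,u,v); return e+d*(z-e[2])/d[2]
def proj(n,p):
    f,cx,cy,e,q=K[n]; c=R.from_quat(q).inv().apply(np.array(p)-e); return cx-f*c[0]/c[2],cy+f*c[1]/c[2]
def tri(a,b):
    (e1,d1),(e2,d2)=ray(*a),ray(*b); s=np.linalg.lstsq(np.c_[d1,-d2],e2-e1,rcond=None)[0]; p=e1+s[0]*d1;q=e2+s[1]*d2
    return (p+q)/2,np.linalg.norm(p-q)
E
python3 - <<'E'
from h import *
np.set_printoptions(precision=4,suppress=True)
S=lambda u,v,z:atz('scene',160+u/4,170+v/4,z)
T=lambda u,v,z:atz('side',185+u/4,140+v/4,z)
print('red nib/tail',S(331,104,.028),S(125,77,.028),'band',S(240,95,.030))
print('blue',S(285,163,.028),S(74,130,.028),'side blue nib',T(243,392,.028))
print('red nib side',T(118,410,.028))
for n,p in dict(l=(320,282),nl=(348,390),nr=(483,379)).items(): print(n,S(*p,.006))
for n,p in dict(l=(258,296),near=(330,352),r=(446,285)).items(): print('side',n,T(*p,.006))
print('beaker fl',S(692,498,.003),T(408,115,.003))
print('spinetop',tri(('scene',160+390/4,170+153/4),('side',185+314/4,140+203/4)))
print('tray corners',S(125,58,.031),S(358,95,.031),S(290,190,.031),S(40,150,.031))
E
```

```text
red nib/tail [0.6445 0.1504 0.028 ] [0.6013 0.2837 0.028 ] band [0.6197 0.204  0.03  ]
blue [0.5699 0.1342 0.028 ] [0.5312 0.2667 0.028 ] side blue nib [0.5616 0.1335 0.028 ]
red nib side [0.6373 0.151  0.028 ]
l [0.5051 0.0656 0.006 ]
nl [0.4341 0.0006 0.006 ]
nr [ 0.4793 -0.0537  0.006 ]
side l [0.5567 0.0226 0.006 ]
side near [0.5082 0.0743 0.006 ]
side r [0.4313 0.0081 0.006 ]
beaker fl [ 0.458  -0.1798  0.003 ] [ 0.4529 -0.1815  0.003 ]
spinetop (array([0.5204, 0.03  , 0.0945]), np.float64(0.0006798563874541773))
tray corners [0.6175 0.2968 0.031 ] [0.6591 0.1393 0.031 ] [0.5429 0.1117 0.031 ] [0.4982 0.2647 0.031 ]
```

```bash
python3 - <<'E'
from h import *
np.set_printoptions(precision=3,suppress=True)
for p in [(143,203),(222,158),(30,165)]: print(atz('scene',*p,0))
for p in [(290,375),(270,265)]: print('side',atz('side',*p,0),atz('side',*p,.1),atz('side',*p,.2))
for u,v in [(222,158)]: print('machine top corner z?',proj('scene',(.6,.3,.2)))
print('vials',atz('scene',355,220,0),atz('scene',274,193,0),atz('scene',324,188,0))
E
```

```text
[0.514 0.376 0.   ]
[0.852 0.367 0.   ]
[ 0.493  0.829 -0.   ]
side [0.46  0.479 0.   ] [0.466 0.536 0.1  ] [0.471 0.592 0.2  ]
side [0.501 0.195 0.   ] [0.502 0.283 0.1  ] [0.503 0.371 0.2  ]
machine top corner z? (np.float64(181.04302272379908), np.float64(126.06190568332643))
vials [ 0.735 -0.119  0.   ] [0.745 0.115 0.   ] [0.844 0.012 0.   ]
```

Call:
{"method": "move_arm", "body": {"moves": [[[0.047, -0.04, 0.01, -10, 100], [0.094, -0.08, 0.02, -20, 100], [0.14, -0.12, 0.03, -30, 100], [0.19, -0.17, 0.03, -40, 100], [0.24, -0.215, 0.03, -50, 100]]]}}

```text
clock: 0.78
eef_pos: [0.4215, 0.2547, 0.2614]
tool_rot: [0.592, 0.806, 0.0, -0.0]
ft_force: [0.4, 0.7, -0.2]
grip_width: 0.0855
grasp_force: 0.0
```

Call:
{"method": "move_arm", "body": {"moves": [[[0.05, -0.03, 0, -1.7, 100], [0.1, -0.045, 0, -1.7, 100], [0.15, -0.045, -0.02, -1.7, 100], [0.185, -0.045, -0.05, -1.7, 100], [0.185, -0.045, -0.05, -1.7, 100]]]}}

```text
clock: 1.4
eef_pos: [0.6053, 0.2099, 0.2057]
tool_rot: [0.603, 0.798, -0.004, -0.002]
ft_force: [-0.7, 1.0, 0.5]
grip_width: 0.0853
grasp_force: 0.0
```

```bash
cat >> h.py <<'E'
Kw=(317.9976,255.014,193.1047); HE=np.array([[0.0011,0.951,0.3093,0.0792],[1,-0.0009,-0.0009,-0.0007],[-0.0006,0.3093,-0.951,-0.1419],[0,0,0,1]])
def wz(o,u,v,z):
    T=np.eye(4);T[:3,:3]=R.from_quat(o[1]).as_matrix();T[:3,3]=o[0];T=T@HE
    d=T[:3,:3]@[(u-Kw[1])/Kw[0],-(v-Kw[2])/Kw[0],-1];e=T[:3,3];return e+d*(z-e[2])/d[2]
def wsnap(f):
    o=monitor.get_obs(); snap('wrist',f); o=(o['eef_pos'],o['tool_rot'],o['clock']); np.save(''+f+'.npy',np.r_[o[0],o[1]]); return o
def wl(f): a=np.load(''+f+'.npy'); return a[:3],a[3:]
E
python3 - <<'E'
from h import *
print(wsnap('w1'))
E
```

```text
(array([0.60530329, 0.20987848, 0.20570061]), array([ 0.60279797,  0.79788249, -0.00357012, -0.00232284]), 1.4)
```

View pics/w1.png

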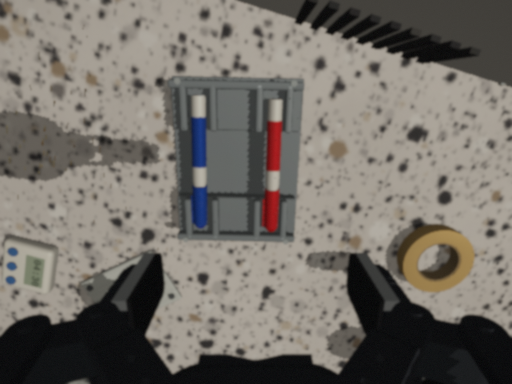

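```bash
python3 - <<'E'
from h import *
np.set_printoptions(precision=4,suppress=True)
o=wl('w1')
P=lambda u,v,z:wz(o,u,v,z)
a,b=P(276,99,.03),P(271.5,232,.03); print(a,b,np.linalg.norm(a-b),np.degrees(np.arctan2(*(a-b)[1::-1])),(a+b)/2)
a,b=P(199,95,.03),P(200,227,.03); print('blue',a,b,np.degrees(np.arctan2(*(a-b)[1::-1])))
c=[P(*p,.031) for p in[(170,78),(303,80),(293,240),(182,240)]]; print(np.array(c),np.mean(c,0))
for p in [(170,78),(303,80),(293,240),(182,240)]: pass
q=R.from_quat(o[1]).as_matrix(); print('y dir',np.degrees(np.arctan2(q[1,1],q[0,1])))
print(monitor.get_obs()['eef_pos'])
E
```

```text
[0.6034 0.2828 0.03  ] [0.6397 0.148  0.03  ] 0.13951755669840513 105.0741319628373 [0.6215 0.2154 0.03  ]
blue [0.5316 0.2661 0.03  ] [0.5631 0.1321 0.03  ] 103.24844404007874
[[0.5022 0.2736 0.031 ]
 [0.6226 0.3061 0.031 ]
 [0.665  0.1458 0.031 ]
 [0.5476 0.1118 0.031 ]] [0.5844 0.2093 0.031 ]
y dir 15.857967169769394
[0.6048 0.2104 0.2082]
```

Call:
{"method": "move_arm", "body": {"moves": [[[0.017, 0.005, -0.04, -1, 50], [0.017, 0.005, -0.09, -1, 50], [0.017, 0.005, -0.13, -1, 50], [0.017, 0.005, -0.14, -1, 50], [0.017, 0.005, -0.14, -1, 50]]]}}

```text
clock: 2.08
eef_pos: [0.6224, 0.2167, 0.0727]
tool_rot: [0.609, 0.793, 0.0, 0.0]
ft_force: [-0.5, -0.0, 0.1]
grip_width: 0.0428
grasp_force: 0.0
```

```bash
python3 - <<'E'
from h import *
o=wsnap('w2');q=R.from_quat(o[1]).as_matrix(); print(o,'y dir',np.degrees(np.arctan2(q[1,1],q[0,1])))
im=cv2.cvtColor(cv2.imread('pics/w2.png'),cv2.COLOR_BGR2HSV)
m=((im[...,0]<8)|(im[...,0]>172))&(im[...,1]>150)&(im[...,2]>60)
ys,xs=np.nonzero(m);print(len(xs),xs.mean(),ys.min(),ys.max())
for y in range(ys.min(),ys.max(),12):
    r=xs[ys==y]
    if len(r):print(y,r.min(),r.max(),wz(o,(r.min()+r.max())/2,y,.03).round(4))
E
```

```text
(array([0.62237764, 0.21668789, 0.07274873]), array([6.08744998e-01, 7.93365774e-01, 4.56334362e-04, 2.61986009e-04]), 2.075) y dir 15.00235696581403
3082 251.7290720311486 147 315
147 241 264 [0.6082 0.262  0.03  ]
159 241 264 [0.61   0.2551 0.03  ]
171 241 263 [0.6116 0.248  0.03  ]
183 241 263 [0.6135 0.2408 0.03  ]
195 242 263 [0.6158 0.2335 0.03  ]
207 242 262 [0.6175 0.2258 0.03  ]
219 242 262 [0.6196 0.2181 0.03  ]
255 241 264 [0.6264 0.1937 0.03  ]
267 239 263 [0.6277 0.1848 0.03  ]
279 239 262 [0.6298 0.1759 0.03  ]
291 239 262 [0.6322 0.1668 0.03  ]
303 239 262 [0.6346 0.1575 0.03  ]
```

Call:
{"method": "move_arm", "body": {"moves": [[[-0.002, -0.001, -0.03, -0.7, 50], [-0.002, -0.001, -0.05, -0.7, 45], [-0.002, -0.001, -0.062, -0.7, 45], [-0.002, -0.001, -0.062, -0.7, 45], [-0.002, -0.001, -0.062, -0.7, 0]]]}}

```text
clock: 2.75
eef_pos: [0.6216, 0.2156, 0.011]
tool_rot: [0.614, 0.789, 0.001, 0.001]
ft_force: [-0.1, 0.1, -0.1]
grip_width: 0.0211
grasp_force: 0.0
```

Call:
{"method": "move_arm", "body": {"moves": [[[0, 0, 0, 0, 0], [0, 0, 0, 0, 0], [0, 0, 0, 0, 0], [0, 0, 0, 0, 0]]]}}

```text
clock: 3.25
eef_pos: [0.6217, 0.2157, 0.0111]
tool_rot: [0.614, 0.789, 0.001, 0.001]
ft_force: [-0.9, -1.2, 5.8]
grip_width: 0.0148
grasp_force: 59.2
```

Call:
{"method": "move_arm", "body": {"moves": [[[0, 0, 0.03, 0, 0], [0, 0, 0.08, 0, 0], [0, 0, 0.14, 0, 0], [0, -0.02, 0.19, -8, 0], [0, -0.06, 0.2, -18, 0]]]}}

```text
clock: 3.88
eef_pos: [0.6225, 0.1566, 0.2145]
tool_rot: [0.731, 0.683, 0.004, 0.002]
ft_force: [0.3, -0.2, -0.5]
grip_width: 0.0148
grasp_force: 58.5
```

Call:
{"method": "move_arm", "body": {"moves": [[[-0.03, -0.04, 0.01, -10, 0], [-0.06, -0.08, 0.01, -20, 0], [-0.09, -0.11, 0.01, -30, 0], [-0.11, -0.14, 0.01, -40, 0], [-0.115, -0.14, 0.01, -45, 0]]]}}

```text
clock: 4.5
eef_pos: [0.5038, 0.0133, 0.2196]
tool_rot: [0.937, 0.349, -0.0, 0.0]
ft_force: [0.0, 0.3, -0.9]
grip_width: 0.0144
grasp_force: 58.5
```

Call:
{"method": "move_arm", "body": {"moves": [[[0, 0, 0, 0, 0], [0, 0, 0, 0, 0]]]}}

```text
clock: 4.75
eef_pos: [0.5057, 0.0154, 0.2193]
tool_rot: [0.936, 0.353, 0.0, 0.0]
ft_force: [0.2, -0.7, 1.3]
grip_width: 0.0145
grasp_force: 58.5
```

```bash
python3 - <<'E'
from h import *
o=wsnap('w3');q=R.from_quat(o[1]).as_matrix(); print(o,'y dir',np.degrees(np.arctan2(q[1,1],q[0,1])))
E
```

```text
(array([0.5057038 , 0.01544337, 0.21931689]), array([9.35560200e-01, 3.53167237e-01, 1.18279817e-04, 1.90043060e-05]), 4.75) y dir -48.637679739465156
```

View pics/w3.png

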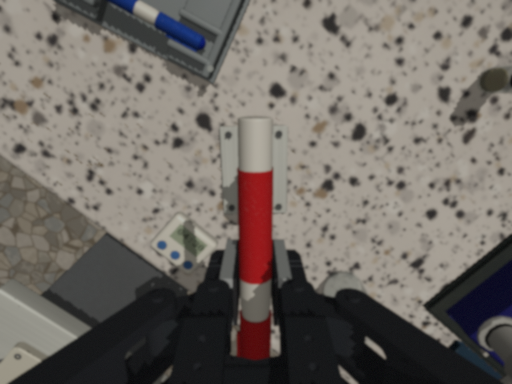

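```bash
python3 - <<'E'
from h import *
np.set_printoptions(precision=4,suppress=True)
o=wl('w3'); a=cv2.imread('pics/w3.png').astype(float).mean(2)
for y in (132,140,150,160,170,180,190,200,208):
    g=np.diff(cv2.GaussianBlur(a,(3,3),0)[y])
    l=215+np.argmax(g[215:236]); r=274+np.argmin(g[274:296]); p,q=wz(o,l+.5,y,.006),wz(o,r+.5,y,.006); print(y,l,r,((p+q)/2)[:2],np.linalg.norm(p-q))
col=cv2.GaussianBlur(a,(3,3),0)[110:140,226:234].mean(1); e=110+np.argmax(np.diff(col)); c2=cv2.GaussianBlur(a,(3,3),0)[110:140,276:284].mean(1); e2=110+np.argmax(np.diff(c2))
print(e,e2,wz(o,223,e+.5,.006),wz(o,286,e2+.5,.006))
# tail tip at row117, white/red 170
for r in(117,170): print(r,[wz(o,256,r,z) for z in(.22,.236,.25)])
E
```

```text
132 230 275 [0.53   0.0404] 0.04974848644659882
140 220 286 [0.5238 0.0341] 0.07353047703307283
150 221 290 [0.5172 0.0246] 0.07762617059322553
160 215 284 [0.5041 0.0222] 0.07839141743701969
170 222 286 [0.4988 0.0106] 0.07343839116837862
180 223 286 [0.4902 0.0023] 0.07302016482780278
190 215 285 [ 0.4776 -0.0018] 0.08195836380675935
200 223 284 [ 0.471  -0.0131] 0.07215718605007228
208 233 275 [ 0.4638 -0.0202] 0.050094612439391964
138 137 [0.5026 0.0607 0.006 ] [0.5498 0.0089 0.006 ]
117 [array([0.5566, 0.0605, 0.22  ]), array([0.5575, 0.0614, 0.236 ]), array([0.5583, 0.0621, 0.25  ])]
170 [array([0.5389, 0.0448, 0.22  ]), array([0.5418, 0.0475, 0.236 ]), array([0.5444, 0.0498, 0.25  ])]
```

Call:
{"method": "move_arm", "body": {"moves": [[[-0.011, -0.008, -0.05, 0, 0], [-0.011, -0.008, -0.09, 0, 0], [-0.011, -0.008, -0.115, 0, 0], [-0.011, -0.008, -0.12, 0, 0], [-0.011, -0.008, -0.12, 0, 0]]]}}

```text
clock: 5.42
eef_pos: [0.4949, 0.0075, 0.0996]
tool_rot: [0.936, 0.353, 0.0, 0.0]
ft_force: [0.6, -0.2, 0.6]
grip_width: 0.0143
grasp_force: 58.5
```

Call:
{"method": "move_arm", "body": {"moves": [[[0, 0, -0.003, 0, 0], [0, 0, -0.006, 0, 0], [0, 0, -0.008, 0, 0], [0, 0, -0.008, 0, 0]]]}}

```text
clock: 5.92
eef_pos: [0.4943, 0.0072, 0.0913]
tool_rot: [0.936, 0.352, -0.0, 0.0]
ft_force: [0.3, 0.6, -0.5]
grip_width: 0.0145
grasp_force: 58.5
```

Call:
{"method": "move_arm", "body": {"moves": [[[0, 0, -0.002, 0, 0], [0, 0, -0.004, 0, 0], [0, 0, -0.004, 0, 0]]]}}

```text
clock: 6.3
eef_pos: [0.4948, 0.0071, 0.0893]
tool_rot: [0.936, 0.352, 0.001, 0.0]
ft_force: [-4.8, -0.9, 14.7]
grip_width: 0.0143
grasp_force: 60.4
```

Call:
{"method": "move_arm", "body": {"moves": [[[0, 0, -0.002, 0, 0], [0, 0, -0.004, 0, 0], [0, 0, -0.004, 0, 0]]]}}

```text
clock: 6.68
eef_pos: [0.4958, 0.0064, 0.0861]
tool_rot: [0.936, 0.352, 0.002, 0.001]
ft_force: [-4.3, -3.2, 15.1]
grip_width: 0.0143
grasp_force: 63.0
```

Call:
{"method": "move_arm", "body": {"moves": [[[0, 0, -0.002, 0, 0], [0, 0, -0.004, 0, 0], [0.001, 0.001, -0.006, 0, 0], [0.001, 0.001, -0.007, 0, 0], [0.001, 0.001, -0.007, 0, 0]]]}}

```text
clock: 7.3
eef_pos: [0.4961, 0.0067, 0.0792]
tool_rot: [0.936, 0.352, 0.001, 0.002]
ft_force: [-6.7, -5.2, 18.0]
grip_width: 0.0145
grasp_force: 69.6
```

```bash
python3 - <<'E'
from h import *
o=wsnap('w4');print(o[0]); snap('scene','s4')
a=cv2.imread('pics/w4.png');b=cv2.imread('pics/s4.png')[170:320,160:360]
cv2.imwrite('pics/j4.png',np.hstack([a[:,120:400],cv2.resize(b,(512,384),interpolation=cv2.INTER_CUBIC)]))
E
```

```text
[0.49613801 0.00671358 0.0792012 ]
```

View pics/j4.png

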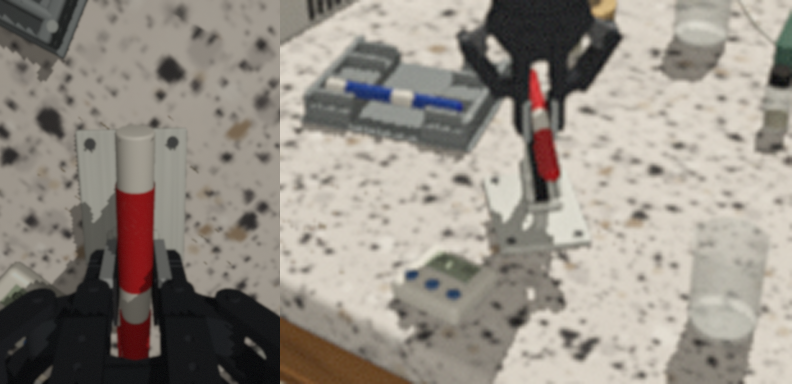

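```bash
python3 - <<'E'
from h import *
np.set_printoptions(precision=4,suppress=True)
o=wl('w4'); a=cv2.GaussianBlur(cv2.imread('pics/w4.png').astype(float).mean(2),(3,3),0)
y=np.array([.661,-.751,0])
for r in (136,145,155,165,175,185):
    g=np.diff(a[r]); l=185+np.argmax(g[185:215]); q=295+np.argmin(g[295:320])
    p,s=wz(o,l+.5,r,.006),wz(o,q+.5,r,.006); print(r,l,q,((p+s)/2-o[0])@y*1000,np.linalg.norm(p-s)*1000)
h=cv2.cvtColor(cv2.imread('pics/w4.png'),cv2.COLOR_BGR2HSV)
for r in (150,170,200,230,260):
    m=np.nonzero((h[r,200:320,1]>120)|(h[r,200:320,2]>300))[0]+200; print('mk',r,m.min() if len(m) else 0,m.max() if len(m) else 0)
E
```

```text
136 196 304 -3.1065907329330296 72.57786450821887
145 214 304 2.9535465474743727 61.0278886825713
155 197 304 -2.840306049472014 73.24951594406542
165 198 309 -0.8003562782209224 76.74907920480457
175 198 303 -2.917279872573019 73.3214233998434
185 190 303 -5.774096600424272 79.69675667757203
mk 150 0 0
mk 170 0 0
mk 200 237 273
mk 230 237 272
mk 260 237 273
```

Call:
{"method": "move_arm", "body": {"moves": [[[0, 0.002, -0.002, 0, 0], [0.001, 0.003, -0.004, 0, 0], [0.001, 0.003, -0.006, 0, 0], [0.002, 0.004, -0.008, 0, 0], [0.002, 0.004, -0.008, 0, 0]]]}}

```text
clock: 8.02
eef_pos: [0.4975, 0.0097, 0.0711]
tool_rot: [0.936, 0.351, 0.0, 0.003]
ft_force: [-8.6, -8.2, 20.0]
grip_width: 0.0147
grasp_force: 81.5
```

```bash
python3 - <<'E'
from h import *
o=wsnap('w5');print(o[0]); snap('side','d5')
a=cv2.imread('pics/w5.png');b=cv2.imread('pics/d5.png')[160:260,215:315]
cv2.imwrite('pics/j5.png',np.hstack([a[:,120:400],cv2.resize(b,(384,384),interpolation=cv2.INTER_CUBIC)]))
E
```

```text
[0.49750455 0.00973768 0.07111118]
```

View pics/j5.png

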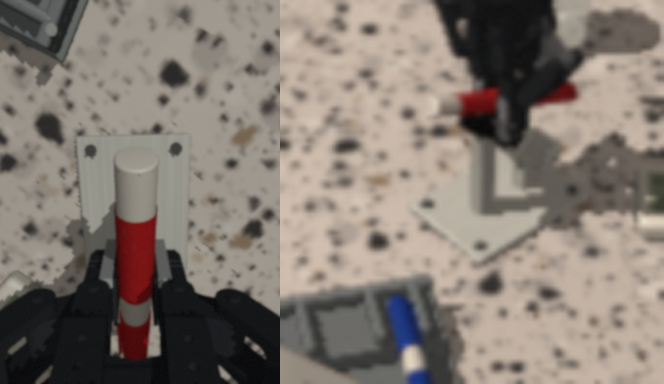

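Call:
{"method": "move_arm", "body": {"moves": [[[0, 0, 0.03, 0, 0], [0, 0, 0.068, 0, 0], [0.037, 0.033, 0.07, 0, 0], [0.075, 0.067, 0.07, 0, 0], [0.075, 0.067, 0.06, 0, 0]]]}}

```text
clock: 8.75
eef_pos: [0.5756, 0.0816, 0.1286]
tool_rot: [0.935, 0.354, 0.002, 0.0]
ft_force: [-1.3, 0.1, -0.2]
grip_width: 0.0145
grasp_force: 78.6
```

Call:
{"method": "move_arm", "body": {"moves": [[[0, 0, -0.02, 0, 0], [0, 0, -0.028, 0, 0], [-0.004, -0.0035, -0.028, 0, 0], [-0.009, -0.008, -0.028, 0, 0], [-0.009, -0.008, -0.028, 0, 0]]]}}

```text
clock: 9.38
eef_pos: [0.568, 0.0731, 0.1042]
tool_rot: [0.936, 0.353, 0.006, -0.0]
ft_force: [4.4, 5.3, 8.2]
grip_width: 0.0145
grasp_force: 79.4
```

Call:
{"method": "move_arm", "body": {"moves": [[[-0.003, -0.0027, 0, 0, 0], [-0.006, -0.0053, 0, 0, 0], [-0.006, -0.0053, 0, 0, 0]]]}}

```text
clock: 9.75
eef_pos: [0.5666, 0.0704, 0.1071]
tool_rot: [0.935, 0.353, 0.012, -0.001]
ft_force: [11.5, 11.3, 9.9]
grip_width: 0.0146
grasp_force: 79.9
```

Call:
{"method": "move_arm", "body": {"moves": [[[0.008, 0.007, 0, 0, 0], [0.019, 0.017, 0, 0, 0], [0.019, 0.017, -0.006, 0, 0], [0.019, 0.017, -0.012, 0, 0], [0.019, 0.017, -0.012, 0, 0]]]}}

```text
clock: 10.38
eef_pos: [0.5749, 0.0824, 0.0867]
tool_rot: [0.936, 0.352, -0.002, -0.0]
ft_force: [-0.6, 0.4, -0.3]
grip_width: 0.0146
grasp_force: 78.5
```

```bash
python3 - <<'E'
from h import *
o=wsnap('w6');print(o[0],monitor.get_obs()['ft_force']); snap('scene','s6'); snap('side','d6')
a=cv2.imread('pics/w6.png')[100:384,170:350];b=cv2.imread('pics/d6.png')[150:240,215:325];c=cv2.imread('pics/s6.png')[170:250,200:300]
cv2.imwrite('pics/j6.png',np.hstack([cv2.resize(x,(int(x.shape[1]*284/x.shape[0]),284),interpolation=cv2.INTER_CUBIC) for x in(a[:,30:140],b,c)]))
E
```

```text
[0.57489552 0.08239888 0.08673329] [ 0.46780444 -0.09467262 -0.90765834]
```

View pics/j6.png

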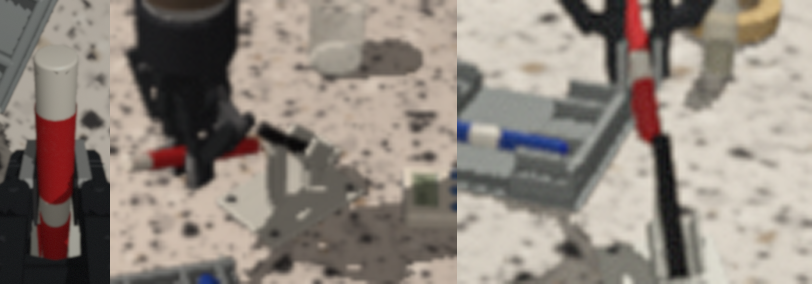

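Call:
{"method": "move_arm", "body": {"moves": [[[0, 0, 0.009, 0, 0], [-0.009, -0.008, 0.009, 0, 0], [-0.015, -0.0133, 0.009, 0, 0], [-0.019, -0.0167, 0.009, 0, 0], [-0.019, -0.0167, 0.009, 0, 0]]]}}

```text
clock: 11.15
eef_pos: [0.5681, 0.0712, 0.1053]
tool_rot: [0.935, 0.354, 0.014, -0.0]
ft_force: [11.6, 10.6, 17.6]
grip_width: 0.0145
grasp_force: 80.8
```

Call:
{"method": "move_arm", "body": {"moves": [[[-0.003, -0.0027, 0, 0, 0], [-0.006, -0.0053, 0, 0, 0], [-0.006, -0.0053, 0, 0, 0]]]}}

```text
clock: 11.52
eef_pos: [0.5671, 0.0693, 0.108]
tool_rot: [0.935, 0.354, 0.02, -0.002]
ft_force: [19.1, 20.8, 16.0]
grip_width: 0.0145
grasp_force: 80.6
```

Call:
{"method": "move_arm", "body": {"moves": [[[0.015, 0.013, 0.01, 0, 0], [0.015, 0.013, 0.05, 0, 0], [0.015, 0.013, 0.075, 0, 0], [-0.02, -0.018, 0.08, 0, 0], [-0.033, -0.03, 0.08, 0, 0]]]}}

```text
clock: 12.15
eef_pos: [0.5169, 0.0296, 0.1785]
tool_rot: [0.936, 0.352, 0.0, 0.0]
ft_force: [0.2, 0.2, -0.3]
grip_width: 0.0142
grasp_force: 78.5
```

Call:
{"method": "move_arm", "body": {"moves": [[[0, 0, 0, 0, 0], [0, 0, 0, 0, 0]]]}}

```text
clock: 12.4
eef_pos: [0.5189, 0.0311, 0.1777]
tool_rot: [0.936, 0.352, 0.001, 0.0]
ft_force: [-0.2, 0.4, 0.2]
grip_width: 0.0142
grasp_force: 78.5
```

```bash
cat >> h.py <<'E'
U=np.array([.749,.663,0]);Y=np.array([.663,-.749,0])
def redmask(im,x0,x1,y0,y1):
    h=cv2.cvtColor(im,cv2.COLOR_RGB2HSV); m=((h[...,0]<8)|(h[...,0]>172))&(h[...,1]>130)&(h[...,2]>50)
    k=np.zeros_like(m);k[y0:y1,x0:x1]=1;return m&k
def inplane(n,u,v,p0,Yv=Y):
    e,d=ray(n,u,v); return e+d*((p0-e)@Yv)/(d@Yv)
E
python3 - <<'E'
from h import *
np.set_printoptions(precision=4,suppress=True)
o=wsnap('w7');p0=o[0];print(p0,monitor.get_obs()['joint_pos'],monitor.get_obs()['ft_force'])
for n,b in(('side',(150,330,120,260)),('scene',(150,360,80,300))):
    c=snap(n,n+'7')['color']; m=redmask(c,*b); ys,xs=np.nonzero(m); print(n,len(xs),xs.min(),xs.max(),ys.min(),ys.max())
    for i in (xs.argmax(),xs.argmin(),ys.argmax()):
        sel=np.abs(xs-xs[i])<=1; u,v=xs[i],ys[sel].mean(); P=inplane(n,u,v,p0); print(u,v,P,'h',(P-p0)@U,'dz from axis',P[2]-p0[2]-.017)
E
```

```text
[0.5189 0.0311 0.1777] [ 0.06    0.3085 -0.046   1.2154  0.0001  2.4811] [-0.1156  0.4903 -0.6143]
side 105 253 285 153 160
285 155.28571428571428 [ 0.4681 -0.0139  0.1741] h -0.0678491850091376 dz from axis -0.020587891704198155
253 157.0 [0.5455 0.0546 0.2175] h 0.03556569204249079 dz from axis 0.022862895400039177
259 157.0 [0.5318 0.0425 0.2089] h 0.01717573807842622 dz from axis 0.014196751361911689
scene 212 253 264 146 190
264 183.83333333333334 [ 0.4598 -0.0213  0.1961] h -0.07902346257521495 dz from axis 0.0014546567886833534
253 152.37037037037038 [0.5565 0.0643 0.2032] h 0.05021562082256953 dz from axis 0.008502215791951276
260 177.5441176470588 [0.4917 0.0069 0.1876] h -0.036405491722799777 dz from axis -0.007115842259545244
```

Call:
{"method": "move_arm", "body": {"moves": [[[-0.012, -0.012, -0.03, 0, 0], [-0.0243, -0.0233, -0.07, 0, 0], [-0.0243, -0.0233, -0.09, 0, 0], [-0.0243, -0.0233, -0.096, 0, 0], [-0.0243, -0.0233, -0.1, 0, 0]]]}}

```text
clock: 13.18
eef_pos: [0.495, 0.0079, 0.0775]
tool_rot: [0.936, 0.353, 0.0, 0.0]
ft_force: [0.4, 0.8, 0.4]
grip_width: 0.0145
grasp_force: 78.5
```

Call:
{"method": "move_arm", "body": {"moves": [[[0, 0, -0.002, 0, 0], [0.0005, 0.0005, -0.005, 0, 0], [0.001, 0.001, -0.008, 0, 0], [0.001, 0.001, -0.008, 0, 0]]]}}

```text
clock: 13.68
eef_pos: [0.4958, 0.0086, 0.0708]
tool_rot: [0.936, 0.352, 0.001, 0.0]
ft_force: [-3.1, -0.7, 7.8]
grip_width: 0.0146
grasp_force: 79.8
```

```bash
cat >> h.py <<'E'
def tilt(tag,b=(150,330,120,260)):
    p0=monitor.get_obs()['eef_pos']; c=snap('side',tag)['color']; m=redmask(c,*b); ys,xs=np.nonzero(m); print(p0.round(4),monitor.get_obs()['ft_force'].round(1),'n',len(xs))
    out=[]
    for i in (xs.argmax(),xs.argmin()):
        sel=np.abs(xs-xs[i])<=1; P=inplane('side',xs[i],ys[sel].mean(),p0); out.append(P); print(xs[i],ys[sel].mean().round(1),P.round(4),'h %.4f z %.4f'%((P-p0)@U,P[2]-p0[2]-.017))
    d=out[1]-out[0];print('tilt',np.degrees(np.arctan2(d[2],d@U)),np.linalg.norm(d), 'lat %.4f h-C %.4f zG-C %.4f'%(p0@Y,(p0-[.5196,.0312,0])@U,p0[2]+.017-.099))
E
python3 -c "
from h import *
tilt('d8')"
```

```text
[0.4958 0.0086 0.0708] [-2.9 -0.8  8.5] n 77
292 183.3 [ 0.445  -0.0364  0.066 ] h -0.0679 z -0.0218
263 186.7 [0.5216 0.0314 0.1086] h 0.0344 z 0.0208
tilt 22.58540021811355 0.110818023141423 lat 0.3223 h-C -0.0328 zG-C -0.0112
```

```bash
cat >> h.py <<'E'
def wproj(o,p):
    T=np.eye(4);T[:3,:3]=R.from_quat(o[1]).as_matrix();T[:3,3]=o[0];T=T@HE; c=np.linalg.inv(T)@np.r_[p,1]; return Kw[1]-Kw[0]*c[0]/c[2],Kw[2]+Kw[0]*c[1]/c[2]
E
python3 - <<'E'
from h import *
np.set_printoptions(precision=1,suppress=True)
o=monitor.get_obs();o=(o['eef_pos'],o['tool_rot']);snap('wrist','w8');snap('scene','s8')
a=cv2.imread('pics/w8.png'); h=cv2.cvtColor(a,cv2.COLOR_BGR2HSV)
print('col256 rows',[(r,int(h[r,256,1]),int(h[r,256,2])) for r in range(130,225,5)])
c=cv2.cvtColor(cv2.imread('pics/s8.png'),cv2.COLOR_BGR2RGB);m=redmask(c,200,330,150,260);ys,xs=np.nonzero(m);print('scene red',len(xs),ys.min(),xs[ys==ys.min()].mean(),ys.max(),xs[ys==ys.max()].mean(),xs.max())
for th in(18,23,28,33,38):
    t=U*np.cos(np.radians(th))+[0,0,np.sin(np.radians(th))];n=-U*np.sin(np.radians(th))+[0,0,np.cos(np.radians(th))]
    G=o[0]+[0,0,.017]
    print(th,'side nib',np.array(proj('side',G-.070*t)),'plug',np.array(proj('side',G+.054*t)),'scene nib',np.array(proj('scene',G-.07*t)),'plug',np.array(proj('scene',G+.054*t)),
     'wrist tailtop',np.array(wproj(o,G+.069*t+.008*n)),'plugtop',np.array(wproj(o,G+.054*t+.008*n)))
E
```

```text
col256 rows [(130, 28, 111), (135, 17, 152), (140, 18, 152), (145, 21, 149), (150, 28, 148), (155, 27, 152), (160, 26, 155), (165, 26, 157), (170, 19, 171), (175, 28, 146), (180, 26, 146), (185, 26, 146), (190, 25, 145), (195, 26, 145), (200, 28, 145), (205, 27, 144), (210, 27, 144), (215, 27, 144), (220, 48, 139)]
scene red 249 197 258.0 247 263.0 267
18 side nib [291.7 183.4] plug [257.8 190.8] scene nib [265.5 246.6] plug [255.8 200. ] wrist tailtop [256.4 145.1] plugtop [256.4 185.9]
23 side nib [291.  185.4] plug [258.4 189.1] scene nib [265.3 248.3] plug [256.  198.6] wrist tailtop [256.5 157.7] plugtop [256.5 196.5]
28 side nib [290.2 187.4] plug [259.  187.5] scene nib [265.  249.7] plug [256.1 197.3] wrist tailtop [256.7 172.9] plugtop [256.6 208.7]
33 side nib [289.2 189.4] plug [259.7 185.8] scene nib [264.7 250.9] plug [256.3 196.2] wrist tailtop [256.8 190.7] plugtop [256.7 222.3]
38 side nib [288.2 191.4] plug [260.6 184.2] scene nib [264.3 251.8] plug [256.6 195.3] wrist tailtop [257.  211.1] plugtop [256.8 237.2]
```

Call:
{"method": "move_arm", "body": {"moves": [[[0, 0, -0.002, 0, 0], [0, 0, -0.004, 0, 0], [0.0005, 0.0005, -0.006, 0, 0], [0.0005, 0.0005, -0.006, 0, 0]]]}}

```text
clock: 14.32
eef_pos: [0.4975, 0.0077, 0.0669]
tool_rot: [0.936, 0.352, 0.002, 0.002]
ft_force: [-5.3, -5.1, 19.1]
grip_width: 0.0145
grasp_force: 85.2
```

```bash
cat >> h.py <<'E'
def wt(tag):
    o=monitor.get_obs();f=o['ft_force'];o=(o['eef_pos'],o['tool_rot']);snap('wrist',tag);h=cv2.cvtColor(cv2.imread(f'pics/{tag}.png'),cv2.COLOR_BGR2HSV)
    v=h[:,250:262,2].astype(int).mean(1);s=h[:,250:262,1].astype(int).mean(1)
    plug=next(r for r in range(120,383) if s[r]>100)
    g=np.diff(v[:plug-8]); print('plug row',plug,'face edge (v drop) rows',np.argsort(g)[:3],'rises',np.argsort(-g)[:3])
    G=o[0]+[0,0,.017]
    for th in range(24,60,3):
        t=U*np.cos(np.radians(th))+[0,0,np.sin(np.radians(th))];n=-U*np.sin(np.radians(th))+[0,0,np.cos(np.radians(th))]
        print(th,*[round(wproj(o,p)[1],1) for p in(G+.069*t-.008*n,G+.069*t+.008*n,G+.054*t+.008*n)],end=' | ')
    p0=o[0];print('\nlat %.4f h-C %.4f zG-C %.4f'%(p0@Y,(p0-[.5196,.0312,0])@U,p0[2]+.017-.099),p0.round(4),f.round(1))
E
python3 -c "
from h import *
wt('w9')"
```

```text
plug row 234 face edge (v drop) rows [187 186 129] rises [133 134 132]
24 131.2 160.3 198.7 | 27 136.3 169.4 205.9 | 30 142.3 179.5 213.8 | 33 149.1 190.5 222.1 | 36 156.9 202.4 230.9 | 39 165.6 215.2 240.1 | 42 175.3 228.8 249.7 | 45 185.9 243.1 259.6 | 48 197.4 258.1 269.8 | 51 209.9 273.6 280.2 | 54 223.1 289.5 290.7 | 57 237.2 305.5 301.2 | 
lat 0.3240 h-C -0.0321 zG-C -0.0151 [0.4975 0.0077 0.0669] [-5.3 -5.1 19.1]
```

Call:
{"method": "move_arm", "body": {"moves": [[[0.0015, 0.003, 0.002, 0, 0], [0.0035, 0.005, 0.0035, 0, 0], [0.0065, 0.0075, 0.0052, 0, 0], [0.0095, 0.0104, 0.007, 0, 0], [0.0095, 0.0104, 0.007, 0, 0]]]}}

```text
clock: 15.0
eef_pos: [0.501, 0.0155, 0.0713]
tool_rot: [0.936, 0.351, -0.005, 0.003]
ft_force: [-13.7, -11.9, 17.3]
grip_width: 0.0143
grasp_force: 84.7
```

```bash
python3 -c "
from h import *
wt('w10')"
```

```text
plug row 234 face edge (v drop) rows [186 185 187] rises [143 144 182]
24 133.1 163.3 201.1 | 27 138.4 172.6 208.5 | 30 144.6 182.9 216.5 | 33 151.7 194.2 224.9 | 36 159.7 206.3 233.8 | 39 168.7 219.3 243.1 | 42 178.6 233.1 252.8 | 45 189.5 247.6 262.8 | 48 201.3 262.7 273.1 | 51 213.9 278.3 283.5 | 54 227.4 294.3 294.0 | 57 241.6 310.4 304.5 | 
lat 0.3205 h-C -0.0244 zG-C -0.0107 [0.501  0.0155 0.0713] [-13.7 -11.9  17.3]
```

Call:
{"method": "move_arm", "body": {"moves": [[[0, 0, 0.007, 0, 0], [0.003, 0.003, 0.013, 0, 0], [0.005, 0.0045, 0.016, 0, 0], [0.005, 0.0045, 0.016, 0, 0], [0.005, 0.0045, 0.016, 0, 0]]]}}

```text
clock: 15.68
eef_pos: [0.5104, 0.0242, 0.0862]
tool_rot: [0.936, 0.353, 0.0, 0.0]
ft_force: [0.6, -0.6, -0.1]
grip_width: 0.0144
grasp_force: 82.2
```

```bash
python3 -c "
from h import *
wt('w11')"
```

```text
plug row 232 face edge (v drop) rows [184 183 185] rises [180 113 112]
24 131.5 160.8 199.1 | 27 136.6 170.0 206.4 | 30 142.6 180.1 214.2 | 33 149.5 191.1 222.5 | 36 157.3 203.0 231.3 | 39 166.1 215.9 240.6 | 42 175.8 229.5 250.2 | 45 186.5 243.9 260.1 | 48 198.0 258.9 270.3 | 51 210.5 274.4 280.7 | 54 223.8 290.2 291.2 | 57 237.9 306.3 301.8 | 
lat 0.3203 h-C -0.0115 zG-C 0.0042 [0.5104 0.0242 0.0862] [ 0.6 -0.6 -0.1]
```

Call:
{"method": "move_arm", "body": {"moves": [[[0.0007, -0.0007, -0.002, 0, 0], [0.0007, -0.0007, -0.002, 0, 0], [0.0007, -0.0007, -0.002, 0, 35], [0.0007, -0.0007, -0.002, 0, 35], [0.0007, -0.0007, -0.002, 0, 35]]]}}

```text
clock: 16.35
eef_pos: [0.5108, 0.0233, 0.0844]
tool_rot: [0.936, 0.352, 0.0, -0.0]
ft_force: [-0.7, -0.9, 0.3]
grip_width: 0.0299
grasp_force: 0.0
```

```bash
python3 -c "
from h import *
wt('w12');tilt('d12');snap('scene','s12')
c=cv2.cvtColor(cv2.imread('pics/s12.png'),cv2.COLOR_BGR2RGB);m=redmask(c,200,330,150,290);ys,xs=np.nonzero(m);print('scene red',len(xs),ys.min(),xs[ys==ys.min()].mean(),ys.max(),xs[ys==ys.max()].mean())
C=np.array([.5196,.0312,.0995]);F=C-U*.0693+[0,0,-.058]
for s in(0,.02,.1245,.1395):print(s,proj('scene',F+s*(U+[0,0,1])/2**.5),proj('side',F+s*(U+[0,0,1])/2**.5))
"
```

```text
plug row 270 face edge (v drop) rows [198 199 197] rises [159 160 158]
24 131.5 160.9 199.1 | 27 136.7 170.0 206.4 | 30 142.7 180.1 214.2 | 33 149.6 191.1 222.6 | 36 157.4 203.1 231.4 | 39 166.1 215.9 240.6 | 42 175.9 229.6 250.2 | 45 186.5 243.9 260.2 | 48 198.1 258.9 270.4 | 51 210.6 274.4 280.8 | 54 223.9 290.3 291.3 | 57 238.0 306.4 301.8 | 
lat 0.3212 h-C -0.0118 zG-C 0.0024 [0.5108 0.0233 0.0844] [-0.7 -0.9  0.3]
[0.5108 0.0233 0.0844] [-0.2 -0.3 -0.2] n 46
283 193.0 [ 0.4687 -0.014   0.0505] h -0.0563 z -0.0509
263 186.8 [0.5216 0.0328 0.1094] h 0.0143 z 0.0081
tilt 39.83606792838533 0.09195499704726114 lat 0.3212 h-C -0.0118 zG-C 0.0024
scene red 261 194 254.0 247 263.0
0 (np.float64(262.0915297494396), np.float64(247.6791677904941)) (np.float64(283.249019779688), np.float64(195.38875193842145))
0.02 (np.float64(260.9752524718872), np.float64(238.10236483213674)) (np.float64(279.4690461113305), np.float64(193.56697491129543))
0.1245 (np.float64(255.34883770226693), np.float64(189.8320410566744)) (np.float64(258.10731452898966), np.float64(183.27158259623428))
0.1395 (np.float64(254.56849878651406), np.float64(183.1373316084181)) (np.float64(254.7985326152175), np.float64(181.67689876847643))
```

Call:
{"method": "move_arm", "body": {"moves": [[[0, 0, 0.01, 0, 40], [0, 0, 0.05, 0, 45], [0, 0, 0.09, 0, 45], [0.015, 0.0133, 0.1, 0, 45], [0.0226, 0.02, 0.1, 0, 45]]]}}

```text
clock: 17.12
eef_pos: [0.535, 0.0438, 0.1863]
tool_rot: [0.936, 0.353, 0.002, 0.001]
ft_force: [0.8, -0.3, -0.1]
grip_width: 0.0384
grasp_force: 0.0
```

Call:
{"method": "move_arm", "body": {"moves": [[[0, 0, 0, 0, 45], [0, 0, 0, 0, 45]]]}}

```text
clock: 17.38
eef_pos: [0.5322, 0.0431, 0.1831]
tool_rot: [0.936, 0.352, -0.001, -0.0]
ft_force: [-0.3, -0.4, -0.4]
grip_width: 0.0386
grasp_force: 0.0
```

```bash
python3 -c "
from h import *
o=wsnap('w13');print(o[0],o[0]@Y);snap('side','d13');snap('scene','s13')
a=cv2.imread('pics/w13.png')[80:384,170:340];b=cv2.imread('pics/d13.png')[150:220,230:310];c=cv2.imread('pics/s13.png')[165:265,220:310]
cv2.imwrite('pics/j13.png',np.hstack([cv2.resize(x,(int(x.shape[1]*400/x.shape[0]),400),interpolation=cv2.INTER_CUBIC) for x in(a[:,40:140],b,c[:,20:70])]))
C=np.array([.5196,.0312,.0995]);F=C-U*.0693+[0,0,-.058];t=(U+[0,0,1])/2**.5;n=(-U+[0,0,1])/2**.5
for s in(0,.1245,.1395):print(s,wproj(o,F+s*t),wproj(o,F+s*t+.008*n))
h=cv2.cvtColor(cv2.imread('pics/w13.png'),cv2.COLOR_BGR2HSV);m=((h[...,0]<8)|(h[...,0]>172))&(h[...,1]>130)&(h[...,2]>50);m[:, :200]=0;m[:,310:]=0
ys,xs=np.nonzero(m)
for y in range(ys.min(),ys.max()+1,8):
  r=xs[ys==y];print(y,r.min() if len(r) else 0,r.max() if len(r) else 0,end=' ; ')
"
```

```text
[0.53224686 0.0430948  0.18314885] 0.32060166685955366
0 (np.float64(256.4699112047204), np.float64(262.08448649976407)) (np.float64(256.4986162366762), np.float64(270.02164808808266))
0.1245 (np.float64(256.68388939671024), np.float64(213.40351987874723)) (np.float64(256.7317948478719), np.float64(224.76197808348957))
0.1395 (np.float64(256.72599585716415), np.float64(203.82411752553202)) (np.float64(256.77801256599093), np.float64(215.79117814730427))
224 262 262 ; 232 244 262 ; 240 247 263 ; 248 250 262 ; 256 249 266 ; 264 254 266 ;
```

View pics/j13.png

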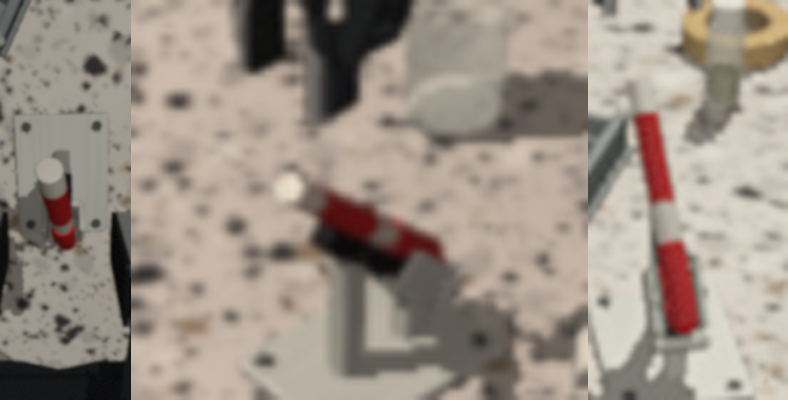

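```bash
python3 -c "
from h import *
o=wl('w13')
for p,z in(((248,210),.140),((248,210),.135),((262,268),.047)):
  P=wz(o,*p,z);print(P,'lat',P@Y-.3213,'h',(P-[.5196,.0312,0])@U)
a=cv2.imread('pics/s13.png');c=cv2.cvtColor(a,cv2.COLOR_BGR2RGB)
print('scene tail at', 240+ (640-588)/4/1, 165+85/4, proj('scene',(.545,.0515,.14)),monitor.get_obs()['joint_pos'].round(3),monitor.get_obs()['eef_pos'])
"
```

```text
[0.53488073 0.05198918 0.14      ] lat -0.0056139742966028194 h 0.025228496041119475
[0.53334314 0.05080084 0.135     ] lat -0.0057433298115692755 h 0.02328896931467046
[ 0.46873472 -0.02115176  0.047     ] lat 0.0053137909778197545 h -0.07280730929649629
scene tail at 253.0 186.25 (np.float64(255.08270139310056), np.float64(182.46507217312356)) [ 0.081  0.334  0.007  1.245 -0.     2.502] [0.53267403 0.04301553 0.18362251]
```

Call:
{"method": "move_arm", "body": {"moves": [[[-0.005, 0.001, -0.02, 6, 45], [-0.005, 0.001, -0.05, 6, 45], [-0.005, 0.001, -0.068, 6, 45], [-0.005, 0.001, -0.073, 6, 45], [-0.005, 0.001, -0.073, 6, 0]]]}}

```text
clock: 18.15
eef_pos: [0.5283, 0.0442, 0.1113]
tool_rot: [0.916, 0.401, -0.0, -0.0]
ft_force: [0.0, 0.3, -0.7]
grip_width: 0.0212
grasp_force: 0.0
```

Call:
{"method": "move_arm", "body": {"moves": [[[0, 0, 0, 0, 0], [0, 0, 0, 0, 0], [0, 0, 0, 0, 0], [0, 0, 0, 0, 0]]]}}

```text
clock: 18.65
eef_pos: [0.5288, 0.0443, 0.1118]
tool_rot: [0.916, 0.401, 0.0, 0.0]
ft_force: [0.0, -0.5, 1.7]
grip_width: 0.0143
grasp_force: 60.7
```

Call:
{"method": "move_arm", "body": {"moves": [[[0, 0, 0.02, 0, 0], [0, 0, 0.05, 0, 0], [0, 0, 0.09, 0, 0], [-0.01, 0.005, 0.12, 10, 0], [-0.03, 0.015, 0.12, 20, 0]]]}}

```text
clock: 19.27
eef_pos: [0.5003, 0.0596, 0.2341]
tool_rot: [0.831, 0.556, 0.003, 0.001]
ft_force: [0.3, 0.4, -0.1]
grip_width: 0.015
grasp_force: 60.5
```

Call:
{"method": "move_arm", "body": {"moves": [[[-0.015, 0.007, 0, 10, 0], [-0.03, 0.015, 0, 20, 0], [-0.045, 0.022, 0, 30, 0], [-0.062, 0.035, 0, 40, 0], [-0.062, 0.035, 0, 50, 0]]]}}

```text
clock: 19.9
eef_pos: [0.4352, 0.095, 0.2314]
tool_rot: [0.517, 0.856, 0.0, -0.0]
ft_force: [-0.4, -0.3, -0.6]
grip_width: 0.0148
grasp_force: 60.5
```

Call:
{"method": "move_arm", "body": {"moves": [[[0, 0, 0, 10, 0], [0, 0, -0.03, 14, 0], [0, 0, -0.06, 14, 0], [0, 0, -0.085, 14, 0], [0, 0, -0.085, 14, 0]]]}}

```text
clock: 20.52
eef_pos: [0.4346, 0.094, 0.1446]
tool_rot: [0.413, 0.911, -0.001, -0.002]
ft_force: [0.0, 0.1, 0.5]
grip_width: 0.0148
grasp_force: 60.5
```

```bash
cat >> h.py <<'E'
def both(tag,L=.124):
    o=monitor.get_obs(); p0=o['eef_pos']; M=R.from_quat(o['tool_rot']).as_matrix(); X=M[:,0]; print(p0.round(4),'tooly',np.degrees(np.arctan2(M[1,1],M[0,1])).round(1),'lat',(p0@Y-.3213).round(4),'h',((p0-[.5196,.0312,0])@U).round(4),o['ft_force'].round(1),o['grip_width'].round(4))
    for n,b in(('side',(150,345,60,260)),('scene',(150,360,60,300))):
        c=snap(n,tag+n)['color'];m=redmask(c,*b).astype(np.uint8); k,l,st,ce=cv2.connectedComponentsWithStats(m,connectivity=8)
        print(n,[(st[i].tolist(),ce[i].round(0).tolist()) for i in range(1,k) if st[i,4]>12])
        for th in(35,45,55,65,75,85,90):
            t=X*np.cos(np.radians(th))+[0,0,np.sin(np.radians(th))];G=p0+[0,0,.018]; print(th,*[np.round(proj(n,G-s*t),0).astype(int).tolist() for s in(L,L-.04,.02)],end=' | ')
        print()
E
python3 -c "
from h import *
both('e1')"
```

```text
Traceback (most recent call last):
  File "h.py", line 49, in both
    o=monitor.get_obs(); p0=o['eef_pos']; M=R.from_quat(o['tool_rot']).as_matrix(); X=M[:,0]; print(p0.round(4),'tooly',np.degrees(np.arctan2(M[1,1],M[0,1])).round(1),'lat',(p0@Y-.3213).round(4),'h',((p0-[.5196,.0312,0])@U).round(4),o['ft_force'].round(1),o['grip_width'].round(4))
                                                                                                                                                                                                                                                                ^^^^^^^^^^^^^^^^^^^^^
AttributeError: 'float' object has no attribute 'round'
```

```bash
sed -i "s/,o\['grip_width'\].round(4))/,o['grip_width'])/" h.py; python3 -c "
from h import *
both('e1')"
```

```text
[0.4346 0.094  0.1446] tooly 41.3 lat -0.1036 h -0.022 [0.  0.1 0.5] 0.014849521106418392
side [([152, 69, 15, 3, 30], [158.0, 70.0]), ([286, 188, 7, 6, 30], [289.0, 190.0]), ([272, 192, 11, 7, 50], [277.0, 195.0])]
35 [271, 189] [280, 188] [295, 187] | 45 [274, 196] [282, 193] [295, 188] | 55 [278, 204] [285, 198] [296, 190] | 65 [283, 211] [288, 203] [297, 191] | 75 [288, 217] [292, 208] [298, 192] | 85 [294, 222] [296, 211] [299, 193] | 90 [297, 225] [298, 213] [299, 193] | 
scene [([215, 191, 15, 15, 99], [222.0, 199.0]), ([235, 208, 17, 14, 102], [243.0, 215.0])]
35 [258, 215] [242, 207] [216, 193] | 45 [251, 222] [238, 212] [215, 195] | 55 [243, 229] [232, 216] [214, 196] | 65 [235, 233] [226, 220] [212, 197] | 75 [225, 237] [220, 222] [210, 197] | 85 [215, 239] [213, 224] [209, 198] | 90 [210, 240] [209, 224] [208, 198] |
```

Call:
{"method": "move_arm", "body": {"moves": [[[0, 0, -0.012, 0, 0], [0.004, -0.0045, -0.012, 0, 0], [0.0075, -0.0085, -0.01, 0, 0], [0.011, -0.0125, -0.004, 0, 0], [0.0145, -0.0165, 0.0015, 0, 0]]]}}

```text
clock: 21.25
eef_pos: [0.45, 0.0782, 0.1477]
tool_rot: [0.412, 0.911, 0.0, -0.002]
ft_force: [-2.6, 3.7, -1.9]
grip_width: 0.0147
grasp_force: 59.8
```

```bash
python3 -c "
from h import *
both('e2')"
```

```text
[0.45   0.0782 0.1477] tooly 41.3 lat -0.0815 h -0.021 [-2.6  3.7 -1.9] 0.014703753670921561
side [([152, 69, 15, 3, 31], [158.0, 70.0]), ([282, 186, 6, 6, 23], [284.0, 189.0]), ([271, 192, 9, 8, 44], [275.0, 195.0])]
35 [265, 184] [274, 183] [288, 182] | 45 [268, 191] [276, 188] [289, 183] | 55 [272, 199] [279, 193] [290, 184] | 65 [277, 205] [282, 198] [290, 185] | 75 [282, 212] [286, 202] [291, 187] | 85 [288, 217] [290, 206] [292, 187] | 90 [291, 219] [292, 208] [293, 188] | 
scene [([225, 192, 12, 15, 81], [230.0, 199.0]), ([240, 210, 17, 16, 94], [247.0, 218.0])]
35 [268, 213] [253, 205] [227, 191] | 45 [261, 220] [248, 210] [226, 192] | 55 [254, 226] [243, 214] [224, 193] | 65 [245, 231] [237, 217] [223, 194] | 75 [235, 235] [230, 220] [221, 195] | 85 [226, 237] [223, 222] [220, 195] | 90 [220, 238] [220, 222] [219, 195] |
```

Call:
{"method": "move_arm", "body": {"moves": [[[0.0053, -0.006, 0.005, 0, 0], [0.0106, -0.012, 0.0085, 0, 0], [0.0159, -0.018, 0.012, 0, 0], [0.0212, -0.024, 0.0155, 0, 0], [0.0265, -0.03, 0.0185, 0, 0]]]}}

```text
clock: 21.98
eef_pos: [0.4773, 0.0477, 0.1663]
tool_rot: [0.412, 0.911, -0.0, -0.0]
ft_force: [-1.1, 1.1, -1.2]
grip_width: 0.0146
grasp_force: 59.7
```

Call:
{"method": "move_arm", "body": {"moves": [[[0.0053, -0.006, 0.002, 0, 0], [0.0106, -0.012, 0.003, 0, 0], [0.0159, -0.018, 0.0035, 0, 0], [0.0185, -0.021, 0.0035, 0, 0], [0.0185, -0.021, 0.0035, 0, 0]]]}}

```text
clock: 22.6
eef_pos: [0.4964, 0.0265, 0.1698]
tool_rot: [0.413, 0.911, -0.0, 0.0]
ft_force: [-1.0, 2.5, 0.8]
grip_width: 0.0142
grasp_force: 61.4
```

```bash
python3 -c "
from h import *
both('e3')"
```

```text
[0.4964 0.0265 0.1698] tooly 41.2 lat -0.012 h -0.0205 [-1.   2.5  0.8] 0.014236983603113307
side [([152, 69, 15, 3, 29], [158.0, 70.0]), ([273, 166, 5, 14, 56], [275.0, 173.0]), ([270, 186, 7, 13, 67], [273.0, 192.0])]
35 [248, 164] [256, 163] [269, 161] | 45 [251, 172] [258, 168] [270, 162] | 55 [255, 179] [261, 173] [271, 164] | 65 [260, 186] [264, 178] [271, 165] | 75 [265, 192] [267, 182] [272, 166] | 85 [270, 197] [271, 186] [273, 167] | 90 [273, 199] [273, 187] [274, 167] | 
scene [([247, 178, 6, 21, 74], [249.0, 190.0]), ([248, 207, 9, 18, 108], [252.0, 215.0])]
35 [301, 201] [286, 193] [261, 179] | 45 [294, 208] [281, 198] [260, 180] | 55 [286, 214] [276, 202] [259, 181] | 65 [277, 219] [270, 206] [257, 182] | 75 [268, 223] [263, 208] [255, 182] | 85 [258, 225] [256, 210] [254, 183] | 90 [253, 226] [253, 210] [253, 183] |
```

```bash
python3 -c "
from h import *
print(atz('scene',160+706/4,170+358/4,.079),atz('side',185+408/4,140+28/4,.079))
for c in((.4555,-.1805),(.458,-.18),(.453,-.1815),(.456,-.177)):
  for n in('scene','side'):
    for z,r in((0,.024),(.079,.0285)):
      a=np.linspace(0,6.28,60);q=np.array([proj(n,(c[0]+r*np.cos(t),c[1]+r*np.sin(t),z)) for t in a]);q=(q-([160,170] if n=='scene' else [185,140]))*4
      print(c,n,z,q.min(0).round(0),q.max(0).round(0))
"
```

```text
[ 0.46712693 -0.17523431  0.079     ] [ 0.45593419 -0.18521753  0.079     ]
(0.4555, -0.1805) scene 0 [640. 472.] [742. 542.]
(0.4555, -0.1805) scene 0.079 [644. 337.] [771. 416.]
(0.4555, -0.1805) side 0 [372.  99.] [437. 139.]
(0.4555, -0.1805) side 0.079 [369.   9.] [449.  55.]
(0.458, -0.18) scene 0 [641. 469.] [743. 539.]
(0.458, -0.18) scene 0.079 [645. 334.] [772. 413.]
(0.458, -0.18) side 0 [369. 100.] [433. 139.]
(0.458, -0.18) side 0.079 [366.  10.] [445.  56.]
(0.453, -0.1815) scene 0 [640. 476.] [742. 546.]
(0.453, -0.1815) scene 0.079 [643. 340.] [771. 420.]
(0.453, -0.1815) side 0 [375.  99.] [440. 138.]
(0.453, -0.1815) side 0.079 [372.   8.] [452.  54.]
(0.456, -0.177) scene 0 [634. 469.] [735. 539.]
(0.456, -0.177) scene 0.079 [637. 334.] [764. 413.]
(0.456, -0.177) side 0 [371. 102.] [436. 142.]
(0.456, -0.177) side 0.079 [368.  12.] [448.  58.]
```

Call:
{"method": "move_arm", "body": {"moves": [[[-0.007, 0.0075, 0.01, 0, 0], [-0.01, 0.011, 0.04, 0, 0], [-0.01, 0.011, 0.075, 0, 0], [-0.01, 0.011, 0.1, 0, 0], [-0.01, 0.0, 0.11, 0, 0]]]}}

```text
clock: 23.32
eef_pos: [0.4871, 0.0268, 0.2824]
tool_rot: [0.412, 0.911, 0.001, 0.003]
ft_force: [0.0, 0.2, -0.4]
grip_width: 0.0148
grasp_force: 61.0
```

Call:
{"method": "move_arm", "body": {"moves": [[[-0.007, -0.045, 0, 0, 0], [-0.015, -0.095, 0, 0, 0], [-0.023, -0.15, 0, 0, 0], [-0.03, -0.195, 0, 0, 0], [-0.031, -0.206, 0, 0, 0]]]}}

```text
clock: 23.95
eef_pos: [0.4538, -0.1821, 0.2793]
tool_rot: [0.415, 0.91, -0.001, -0.0]
ft_force: [0.2, -0.4, -0.1]
grip_width: 0.0147
grasp_force: 61.0
```

Call:
{"method": "move_arm", "body": {"moves": [[[0, 0, 0, 0, 0], [0, 0, 0, 0, 0], [0, 0, 0, 0, 0]]]}}

```text
clock: 24.32
eef_pos: [0.4552, -0.1781, 0.2798]
tool_rot: [0.412, 0.911, 0.0, -0.0]
ft_force: [0.3, 0.4, -0.3]
grip_width: 0.0143
grasp_force: 61.0
```

```bash
python3 -c "
from h import *
both('e4')
wsnap('w14')
p=monitor.get_obs()['eef_pos'];G=p+[0,0,.018]
for n in('side','scene'):
  m=redmask(cv2.cvtColor(cv2.imread('pics/e4%s.png'%n),cv2.COLOR_BGR2RGB),*( (200,345,60,260) if n=='side' else (150,420,60,300)));ys,xs=np.nonzero(m)
  for y in range(ys.min(),ys.max()+1,4):
    r=xs[ys==y]
    if len(r):print(n,y,r.min(),r.max(),end=';')
  print([np.round(proj(n,G-[0,0,s]),1).tolist() for s in(.124,.1,.06,.02)])
"
```

```text
[ 0.4552 -0.1781  0.2798] tooly 41.4 lat 0.1138 h -0.187 [ 0.3  0.4 -0.3] 0.014349263923130224
side [([152, 69, 15, 3, 30], [158.0, 70.0]), ([289, 83, 7, 16, 63], [292.0, 91.0]), ([287, 106, 6, 14, 71], [289.0, 112.0])]
35 [265, 89] [273, 86] [286, 81] | 45 [268, 96] [275, 91] [287, 82] | 55 [272, 103] [278, 95] [288, 83] | 65 [276, 109] [281, 100] [288, 84] | 75 [281, 114] [284, 103] [289, 85] | 85 [286, 118] [288, 106] [290, 86] | 90 [289, 120] [289, 107] [290, 86] | 
scene [([339, 158, 8, 27, 155], [342.0, 173.0]), ([338, 196, 8, 22, 145], [341.0, 206.0])]
35 [402, 188] [385, 178] [358, 159] | 45 [392, 197] [379, 184] [356, 161] | 55 [382, 205] [372, 189] [354, 162] | 65 [371, 211] [364, 194] [353, 164] | 75 [359, 216] [356, 197] [350, 164] | 85 [347, 219] [347, 199] [348, 165] | 90 [341, 220] [343, 200] [347, 165] | 
side 68 272 272;side 72 272 272;side 84 292 294;side 88 291 294;side 92 290 293;side 96 289 293;side 108 287 292;side 112 287 291;side 116 287 291;[[288.8, 120.0], [289.1, 112.4], [289.8, 99.4], [290.5, 85.8]]
scene 158 340 342;scene 162 340 342;scene 166 340 343;scene 170 339 346;scene 174 339 346;scene 178 339 345;scene 182 339 345;scene 198 339 345;scene 202 339 345;scene 206 338 344;scene 210 338 344;scene 214 338 344;[[340.9, 219.7], [342.3, 207.8], [344.8, 186.9], [347.5, 165.0]]
```

Call:
{"method": "move_arm", "body": {"moves": [[[0.001, -0.001, -0.02, 0, 0], [0.001, -0.001, -0.045, 0, 0], [0.001, -0.001, -0.065, 0, 0], [0.001, -0.001, -0.08, 0, 0], [0.001, -0.001, -0.085, 0, 0]]]}}

```text
clock: 25.1
eef_pos: [0.4556, -0.1798, 0.194]
tool_rot: [0.412, 0.911, -0.0, -0.001]
ft_force: [0.5, 0.2, 0.8]
grip_width: 0.0148
grasp_force: 61.0
```

Call:
{"method": "move_arm", "body": {"moves": [[[0, 0, -0.012, 0, 0], [0, 0, -0.026, 0, 0], [0, 0, -0.04, 0, 0], [0, 0, -0.054, 0, 0], [0, 0, -0.065, 0, 0]]]}}

```text
clock: 25.72
eef_pos: [0.4556, -0.1801, 0.1286]
tool_rot: [0.413, 0.911, -0.0, -0.0]
ft_force: [0.1, -0.3, -0.8]
grip_width: 0.0142
grasp_force: 61.0
```

Call:
{"method": "move_arm", "body": {"moves": [[[0, 0, -0.003, 0, 0], [0, 0, -0.006, 0, 0], [0, 0, -0.009, 0, 0], [0, 0, -0.011, 0, 0], [0, 0, -0.011, 0, 0]]]}}

```text
clock: 26.35
eef_pos: [0.4559, -0.1802, 0.1188]
tool_rot: [0.413, 0.911, -0.0, 0.0]
ft_force: [0.0, 0.2, -0.6]
grip_width: 0.0146
grasp_force: 61.0
```

```bash
python3 -c "
from h import *
o=monitor.get_obs();p=o['eef_pos'];G=p+[0,0,.018];print(p,o['ft_force'])
for n in('side','scene'):
  c=snap(n,'e5'+n)['color'];m=redmask(c,*( (260,320,60,260) if n=='side' else (300,380,60,320)));ys,xs=np.nonzero(m)
  for y in range(ys.min(),ys.max()+1,5):
    r=xs[ys==y]
    if len(r):print(n,y,r.min(),r.max(),end=';')
  print([np.round(proj(n,G-[0,0,s]),1).tolist() for s in(.124,.1,.06,.02)])
  a=cv2.imread('pics/%s0.png'%n).astype(int);b=c[:,:,::-1].astype(int);d=np.abs(a-b).max(2)>40
  print(n,'beaker-zone changes',[d[y:y+10].nonzero()[0].size for y in range(180,320,10)])
"
```

```text
[ 0.45590241 -0.18018618  0.11883479] [ 0.0189953   0.19528064 -0.55955463]
side 68 272 272;side 73 272 272;side 138 289 290;side 143 287 290;side 148 287 289;[[286.1, 166.4], [286.5, 159.8], [287.0, 148.6], [287.6, 137.0]]
side beaker-zone changes [310, 156, 254, 216, 431, 487, 617, 472, 237, 0, 0, 1, 5, 1]
scene 242 332 333;scene 247 332 334;scene 252 332 337;scene 257 332 337;scene 262 332 337;scene 272 337 337;[[333.2, 291.3], [334.4, 281.5], [336.5, 264.6], [338.7, 246.8]]
scene beaker-zone changes [1133, 1138, 965, 795, 723, 635, 660, 625, 587, 562, 441, 378, 621, 561]
```

Call:
{"method": "move_arm", "body": {"moves": [[[0, 0, -0.002, 0, 0], [0, 0, -0.004, 0, 0], [0, 0, -0.006, 0, 0], [0, 0, -0.006, 0, 0]]]}}

```text
clock: 26.95
eef_pos: [0.4557, -0.1801, 0.1125]
tool_rot: [0.413, 0.911, -0.0, -0.0]
ft_force: [1.3, -0.1, -0.3]
grip_width: 0.0141
grasp_force: 61.0
```

Call:
{"method": "move_arm", "body": {"moves": [[[0, 0, -0.001, 0, 0], [0, 0, -0.002, 0, 0], [0, 0, -0.002, 0, 0]]]}}

```text
clock: 27.32
eef_pos: [0.4558, -0.1802, 0.1107]
tool_rot: [0.413, 0.911, -0.0, -0.0]
ft_force: [-0.3, 0.8, -0.6]
grip_width: 0.0145
grasp_force: 61.0
```

Call:
{"method": "move_arm", "body": {"moves": [[[0, 0, -0.001, 0, 0], [0, 0, -0.002, 0, 0], [0, 0, -0.002, 0, 0]]]}}

```text
clock: 27.7
eef_pos: [0.4558, -0.1801, 0.1087]
tool_rot: [0.413, 0.911, -0.0, -0.0]
ft_force: [0.2, -0.2, -0.6]
grip_width: 0.014
grasp_force: 61.0
```

Call:
{"method": "move_arm", "body": {"moves": [[[0, 0, -0.001, 0, 0], [0, 0, -0.0015, 0, 0], [0, 0, -0.0015, 0, 0]]]}}

```text
clock: 28.08
eef_pos: [0.4559, -0.1802, 0.1073]
tool_rot: [0.413, 0.911, 0.0, -0.0]
ft_force: [-1.0, -0.0, -0.5]
grip_width: 0.0147
grasp_force: 61.0
```

Call:
{"method": "move_arm", "body": {"moves": [[[0, 0, -0.001, 0, 0], [0, 0, -0.002, 0, 0], [0, 0, -0.002, 0, 0]]]}}

```text
clock: 28.45
eef_pos: [0.4562, -0.1804, 0.1066]
tool_rot: [0.413, 0.911, 0.0, 0.001]
ft_force: [-1.9, 0.9, 7.9]
grip_width: 0.0145
grasp_force: 62.5
```

Call:
{"method": "move_arm", "body": {"moves": [[[0, 0, -0.001, 0, 0], [0, 0, -0.0015, 0, 0], [0, 0, -0.0015, 0, 0]]]}}

```text
clock: 28.82
eef_pos: [0.4565, -0.1805, 0.1063]
tool_rot: [0.413, 0.911, -0.0, 0.001]
ft_force: [-3.0, 2.2, 15.5]
grip_width: 0.0146
grasp_force: 63.5
```

Call:
{"method": "move_arm", "body": {"moves": [[[0, 0, 0.002, 0, 0], [0, 0, 0.0025, 0, 0], [0, 0, 0.0025, 0, 22], [0, 0, 0.0025, 0, 25], [0, 0, 0.0025, 0, 30]]]}}

```text
clock: 29.45
eef_pos: [0.4557, -0.1801, 0.1059]
tool_rot: [0.413, 0.911, -0.0, -0.0]
ft_force: [0.2, -0.1, 0.2]
grip_width: 0.0255
grasp_force: 0.0
```

Call:
{"method": "move_arm", "body": {"moves": [[[0, 0, 0, 0, 40], [0, 0, 0, 0, 55], [0, 0, 0, 0, 70], [0, 0, 0, 0, 70]]]}}

```text
clock: 29.95
eef_pos: [0.4559, -0.1802, 0.1063]
tool_rot: [0.413, 0.911, -0.0, 0.0]
ft_force: [0.0, 0.9, -0.2]
grip_width: 0.0596
grasp_force: 0.0
```

Call:
{"method": "move_arm", "body": {"moves": [[[0, 0, 0.015, 0, 70], [0, 0, 0.04, 0, 70], [0, 0, 0.08, 0, 70], [0, 0, 0.12, 0, 70], [0, 0, 0.14, 0, 70]]]}}

```text
clock: 30.58
eef_pos: [0.457, -0.1806, 0.2501]
tool_rot: [0.413, 0.911, 0.0, 0.003]
ft_force: [0.2, 0.4, 0.9]
grip_width: 0.0598
grasp_force: 0.0
```

Call:
{"method": "move_arm", "body": {"moves": [[[0, 0.04, 0.02, 0, 70], [0, 0.1, 0.03, 0, 70], [0, 0.14, 0.03, 0, 70], [0, 0.14, 0.03, 0, 70], [0, 0.14, 0.03, 0, 70]]]}}

```text
clock: 31.2
eef_pos: [0.456, -0.0404, 0.277]
tool_rot: [0.412, 0.911, -0.0, 0.001]
ft_force: [0.0, 0.4, -0.1]
grip_width: 0.06
grasp_force: 0.0
```

```bash
python3 -c "
from h import *
o=monitor.get_obs();print(o['eef_pos'],o['ft_force'],o['clock'])
for n in('side','scene'):
  c=snap(n,'e6'+n)['color'];m=redmask(c,*( (260,320,75,260) if n=='side' else (300,380,60,320)));ys,xs=np.nonzero(m)
  for y in range(ys.min(),ys.max()+1,4):
    r=xs[ys==y]
    if len(r):print(n,y,r.min(),r.max(),end=';')
  print([np.round(proj(n,[.4565,-.18,s]),1).tolist() for s in(.003,.06,.1,.14)])
  a=cv2.imread('pics/%s0.png'%n).astype(int);b=c[:,:,::-1].astype(int);d=(np.abs(a-b).max(2)>45).astype(np.uint8)
  k,l,st,ce=cv2.connectedComponentsWithStats(cv2.dilate(d,np.ones((3,3))));print(n,[st[i].tolist() for i in range(1,k) if st[i,4]>60])
"
```

```text
[ 0.45602156 -0.04042374  0.27701465] [ 0.04386788  0.3630853  -0.12486355] 31.2
side 143 292 295;side 147 291 294;side 151 289 293;[[285.8, 169.0], [286.6, 153.4], [287.1, 142.0], [287.7, 130.1]]
side [[267, 11, 53, 109, 3627], [499, 58, 13, 40, 201], [470, 103, 25, 30, 573], [447, 108, 26, 39, 561], [498, 115, 14, 15, 92], [283, 137, 16, 33, 228], [496, 143, 16, 15, 168], [450, 151, 14, 14, 143], [467, 158, 42, 34, 679], [312, 168, 18, 6, 80], [390, 176, 55, 26, 932], [453, 188, 59, 80, 3123], [211, 240, 11, 13, 107]]
scene 250 326 326;scene 254 322 327;scene 258 323 328;scene 262 324 329;scene 266 325 330;[[332.8, 295.0], [335.6, 271.6], [337.8, 254.2], [340.0, 235.9]]
scene [[0, 0, 14, 52, 538], [252, 0, 50, 16, 671], [252, 24, 49, 130, 3419], [0, 69, 17, 9, 92], [0, 77, 24, 41, 659], [0, 119, 37, 102, 2404], [191, 186, 53, 13, 362], [200, 200, 23, 8, 119], [0, 214, 35, 22, 431], [318, 237, 15, 36, 336], [0, 240, 119, 81, 4089], [326, 276, 12, 21, 187], [16, 307, 97, 77, 5078], [299, 321, 18, 20, 200]]
```

```bash
python3 -c "
from h import *
print(job.job_done())"
```

```text
the job is handed in; nothing more can be done
None
```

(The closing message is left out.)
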